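Cover the biscuit dishes

ROBOT

A 7-joint arm with a two-finger parallel gripper is mounted at the origin on the work surface. World frame = base frame: x ahead of the robot, y to its left, z up, the work surface at z = 0. Lengths are in mm, angles in rad, forces in N, time in s.
With the tool pointing down it reaches from about 400 to 875 mm from the base axis. Payload 4.4 kg.
Tool frame: the origin (TCP) lies midway between the tips of the shut fingers; the grasp point (between the pads) lies 19 mm behind it; z points along the fingers, y is the line along which they close (so a half turn about z gives the same grasp; the last joint's range is limited). The gripper opens to 85 mm and grips with 20 to 120 N. Pads are 22 mm wide; open, the fingers measure 114 mm over their backs; the gripper's body (76 mm by 85 mm) begins 54 mm behind the grasp point. The pads swing forward as they close: fully open they stand 13 mm farther back than shut.
Start: joints at [1.045, 0.628, 0.038, 1.517, -0.027, 0.996, -0.02], TCP at [288.478, -582.493, 231.313] pointing down, gripper open.
Joint ranges: [-3.06, 3.06], [-0.37, 2.12], [-1.25, 1.32], [0.18, 2.47], [-1.1, 4.24], [0.23, 1.98], [-2.94, 2.94]. Speed limits (rad/s): [2.57, 2.57, 3.14, 3.14, 3.14, 3.14, 3.14].

INTERFACE

Orientations are given as [roll, pitch, yaw] about the fixed x, y, z axes, in that order (R = Rz(yaw) Ry(pitch) Rx(roll)).
In Python, from cell import ctrl, get_image, get_calibration gives the robot as it stands.
- The arm moves only by the shell command python3 -m creep 'ROWS'. ROWS is JSON, a list of rows, each an object of numbers: "dx", "dy", "dz": the shift along the world's x, y, z normalised to -1 to 1, where 1 is 0.4 m; "rx", "ry", "rz": the turn, a rotation vector about the world's x, y, z normalised to -1 to 1, where 1 is 2 pi rad; "grip": the closure, from -1 (fully open) to 1 (shut). A call has exactly 5 rows; each row is the pose to reach, as a shift and turn from the pose commanded when the call began, turning the shorter way round; what a row does not reach only later rows make up. A row lasts 1/8 s, in which the tool goes at most 62.5 mm and 10.7 degrees, less where a joint would pass 70% of its speed; a pose out of reach is approached as far as the arm can. A call with a number of a shift or a turn outside -1 to 1 is refused whole. A call with a gripper value outside its range is refused whole. The fingers move at their own pace and stop on an object; the grip force is fixed at half the most. Time passes only in rows, so rows that repeat a pose let the fingers close, or fill a call up. It gives the time, the measured TCP pose, the force, the opening and the grip force at its end, in the units of the state.
- ctrl.read_state(): the state, without advancing time (a new reading comes with each control period).
- get_image(name): name is "scene" or "top" or "wrist"; returns the picture (420x560x3 uint8, red, green, blue); there is no depth.
- get_calibration(name): a dict with "mtx" (3x3 intrinsics, pixels), "world_from_camera" (4x4, takes a point from camera to world coordinates). Camera axes: x right, y down, z forward; pixel columns grow to the right and rows downward; lengths in mm; the calibration is good to about 2 mm. A picture is of the moment at which its call begins: read the wrist's pose just before it. get_calibration takes no time and is no camera call; for the wrist camera it gives the pose at the moment of the call.
- ctrl.finish_job(): hands the job in; it is judged then, once.
The state is a dict: "clock": time; "qpos": joint angles; "qd": joint speeds; "tau": joint torques, N m; "eef_pos": TCP position; "tool_rot": TCP orientation; "force": force on the tool from outside, world axes, zero at the start; "torque": the same for the moment, N m; "width": finger opening in mm; "gripper_force": force on a finger pad.
Only numpy, scipy, OpenCV 4.12 (cv2) and the standard library are available. Lean on these libraries where they do the work, as an engineer would, in place of code of your own. Each camera call takes 0.05 s, during which the arm holds its last target. There are 200 camera calls.

TASK

Coffee is over: put the four wooden lids with steel grips, which lie about the table, on the four steel dishes of biscuits, each lid on the dish of its own shape and size, seated squarely on the rim so that every dish is closed. Leave the dishes where they stand, and do not disturb the folded spectacles.

Things in the scene. Friction and masses are not known exactly. Their poses are not given: they have to be found in the camera images.
- small_round_lid: The smaller of the two round dark wooden lids, plate 92 mm in diameter, lip 60 mm at the bottom widening to 72 mm. Lies upright on its 6 mm high lip; plate 8 mm thick, top 14 mm above the origin; on it a round steel knob 16 mm in diameter, 14 to 50 mm above the origin. Origin: centre of the lip's underside; z up.  Seated (plate on rim, lip inside) its origin is 36 mm above the dish's.
- small_round_dish: The smaller of the two round steel dishes, 90 mm outside and 80 mm inside diameter at the rim. Open, 42 mm high, walls and floor 5 mm thick, a loose dish standing on the table, with a few wrapped biscuits lying low inside. Origin: centre of its underside; z up.
- large_round_lid: The larger of the two round dark wooden lids, plate 122 mm in diameter, lip 88 mm at the bottom widening to 100 mm. Lies upright on its 6 mm high lip; plate 8 mm thick, top 14 mm above the origin; on it a round steel knob 16 mm in diameter, 14 to 50 mm above the origin. Origin: centre of the lip's underside; z up.  Seated (plate on rim, lip inside) its origin is 36 mm above the dish's.
- large_round_dish: The larger of the two round steel dishes, 120 mm outside and 110 mm inside diameter at the rim. Open, 42 mm high, walls and floor 5 mm thick, a loose dish standing on the table, with a few wrapped biscuits lying low inside. Origin: centre of its underside; z up.
- square_lid: Square dark wooden lid, plate 94 x 94 mm, lip 70 x 70 mm. Lies upright on its 6 mm high lip; plate 8 mm thick, top 14 mm above the origin; on it a steel grip 40 mm long (along x), 14 mm thick (along y), 14 to 50 mm above the origin. Origin: centre of the lip's underside; z up. x and y run parallel to its sides. Seated (plate on rim, lip inside) its origin is 36 mm above the dish's.
- square_dish: Square steel dish, 92 x 92 mm outside and 82 x 82 mm inside. Open, 42 mm high, walls and floor 5 mm thick, a loose dish standing on the table, with a few wrapped biscuits lying low inside. Origin: centre of its underside; z up. x and y run parallel to its sides.
- oblong_lid: Oblong dark wooden lid, plate 126 x 86 mm, lip 102 x 62 mm. Lies upright on its 6 mm high lip; plate 8 mm thick, top 14 mm above the origin; on it a steel grip 40 mm long (along x), 14 mm thick (along y), 14 to 50 mm above the origin. Origin: centre of the lip's underside; z up. x along its long side. Seated (plate on rim, lip inside) its origin is 36 mm above the dish's.
- oblong_dish: Oblong steel dish, 124 x 84 mm outside and 114 x 74 mm inside. Open, 42 mm high, walls and floor 5 mm thick, a loose dish standing on the table, with a few wrapped biscuits lying low inside. Origin: centre of its underside; z up. x along its long side.
- spectacles: Folded black-framed spectacles standing on the lower rims of the lenses, light (30 g), 140 mm wide (along y), 36 mm high, the temples folded behind on the +x side up to 30 mm from the lenses; to be left alone. Origin: on the table under the nose bridge; z up.
Mind the look-alikes: they are no part of the job. What is shaped like the square_lid but green or pink is not meant. What is shaped like the square_dish but green is not meant.

How it is judged:
By the outcome, as a careful person would: the job done as asked, in the order asked, and still so for the second after the job is handed in, with the robot touching nothing.
It also fails if it takes over 106 s, if anything falls off the work surface, if the arm or the gripper's body presses on something with over 40 N, if the wrist force passes 120 N, or if a joint passes its speed limit or range.

## Working session

There is one attempt and no reset: what is moved stays moved. The work goes in short steps, Python scripts to look and compute and a shell command to move; the robot and the scene stay as the last step left them, time stands still between calls to the robot, and variables do not carry over. Pictures are saved under pics/ and viewed, at most 14 in all, crops included, and the job is handed in when it is done.

```bash
mkdir -p pics; ls; python3 - <<'E'
from cell import ctrl,get_image,get_calibration
import cv2
for n in("top","scene"):
    im=get_image(n); cv2.imwrite(f"pics/{n}0.png",cv2.resize(im[:,:,::-1],(800,600),interpolation=cv2.INTER_CUBIC)); cv2.imwrite(f"{n}0_raw.png",im[:,:,::-1])
    c=get_calibration(n);print(c["mtx"],c["world_from_camera"])
s=ctrl.read_state();print(s)
E
```

```text
pics
[[464.70661225   0.         281.59850112]
 [  0.         464.70661225 214.52016162]
 [  0.           0.           1.        ]] [[ 2.70228471e-03 -9.92190618e-01  1.24701545e-01  3.98352502e+02]
 [-9.99565479e-01  9.80253149e-04  2.94600078e-02 -1.28505952e+01]
 [-2.93521824e-02 -1.24726969e-01 -9.91756841e-01  1.18682512e+03]
 [ 0.00000000e+00  0.00000000e+00  0.00000000e+00  1.00000000e+00]]
[[416.26374997   0.         282.35627242]
 [  0.         416.26374997 212.51058017]
 [  0.           0.           1.        ]] [[-7.11489237e-01  4.31469257e-01 -5.54632622e-01  1.13766175e+03]
 [ 7.02660819e-01  4.28836586e-01 -5.67773684e-01  6.43856523e+02]
 [-7.13012907e-03 -7.93683478e-01 -6.08289157e-01  7.31214198e+02]
 [ 0.00000000e+00  0.00000000e+00  0.00000000e+00  1.00000000e+00]]
{'clock': 0.1, 'qpos': array([ 1.04521124,  0.6292543 ,  0.03843992,  1.51827356, -0.02698516,
        0.99630116, -0.02000762]), 'qd': array([ 0.00026284, -0.0013199 , -0.00026309, -0.00283727,  0.00213335,
        0.00108943, -0.00040298]), 'tau': array([ 2.96713566e-03, -5.64524031e+01,  1.23060923e+00, -1.93972188e+01,
        1.13355313e-02,  5.35919200e-03, -6.57237635e-06]), 'eef_pos': array([ 288.21671492, -581.97791611,  230.47875455]), 'tool_rot': array([-3.13987435e+00,  2.71523467e-05,  4.59789366e-01]), 'force': array([0.22040403, 1.20879446, 0.19721145]), 'torque': array([-0.03888927, -0.03565072, -0.01324024]), 'gripper_force': 0.0, 'width': 85.38677103848315}
```

View pics/top0.png

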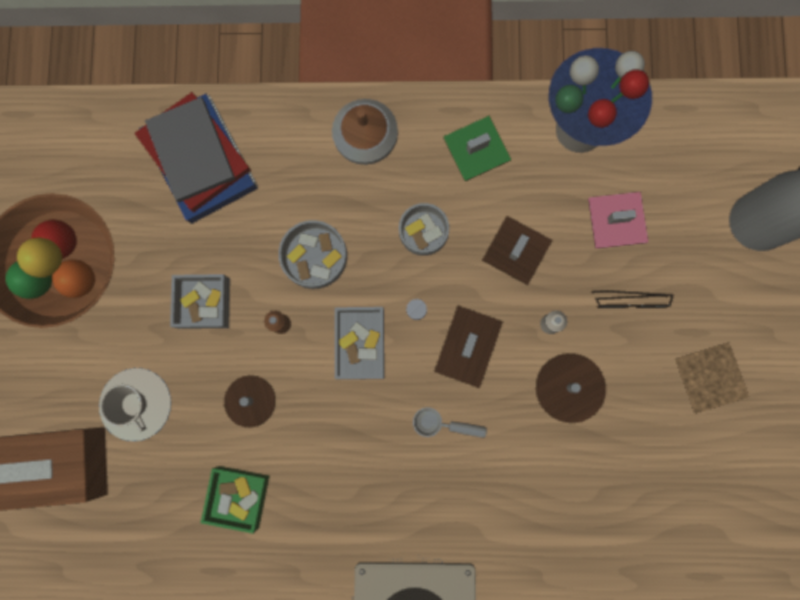

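View pics/scene0.png

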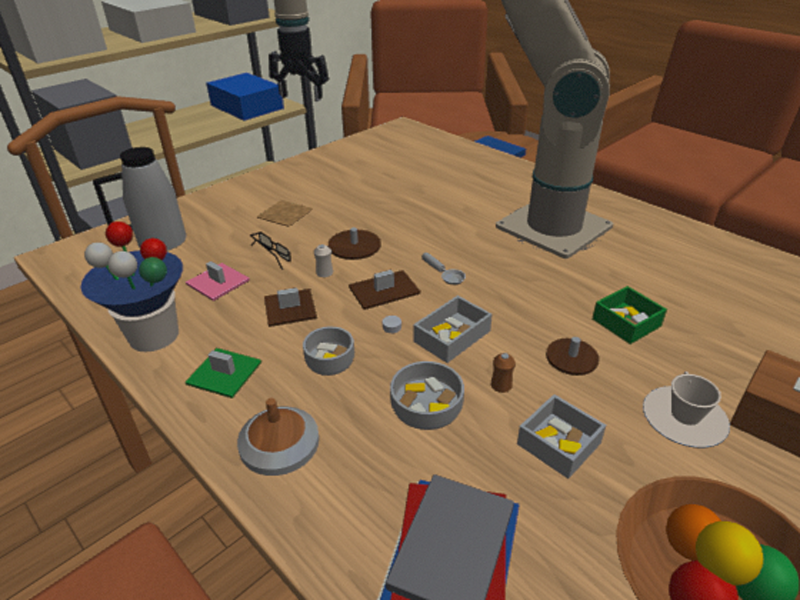

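The four dark wooden lids in the 800×600 top picture are at (250,401) small round, (571,388) large round, (517,250) square and (468,346) oblong. The square look-alikes are green (477,148) and pink (618,220).

The steel dishes are at (424,230) small round, (313,255) large round, (200,302) square and (360,344) oblong. The green dish (236,499) is a look-alike. The covered pot (365,130) isn't one of ours. The spectacles are at (632,299).

Next I'll fit silhouettes to get the poses.

```bash
cat > h.py <<'E'
import cv2,numpy as np
from scipy.optimize import minimize
S=4
def proj(P,c):
    T=np.linalg.inv(c["world_from_camera"]);p=(T[:3,:3]@np.asarray(P,float).T).T+T[:3,3]
    q=(c["mtx"]@p.T).T;return q[:,:2]/q[:,2:]
def shape(k,w,h):
    if k=='r':
        a=np.linspace(0,2*np.pi,48,endpoint=False);return np.c_[np.cos(a),np.sin(a)]*w/2
    return np.array([[1,1],[1,-1],[-1,-1],[-1,1]])*[w/2,h/2]
def outline(p,k,w,h,z0,z1,c):
    R=np.array([[np.cos(p[2]),-np.sin(p[2])],[np.sin(p[2]),np.cos(p[2])]])
    s=shape(k,w,h)@R.T+p[:2]
    return cv2.convexHull(proj(np.r_[np.c_[s,np.full(len(s),z0)],np.c_[s,np.full(len(s),z1)]],c).astype(np.float32))
def fit(im,c,px,k,w,h,z0,z1,dark,seedyaw=0):
    """px: raw pixel seed. im: BGR. returns pose, IoU"""
    hsv=cv2.cvtColor(im,cv2.COLOR_BGR2HSV)
    m=(hsv[...,2]<75)|0 if dark else (hsv[...,1]<60)
    m=m.astype(np.uint8)
    roi=np.zeros_like(m);cv2.circle(roi,tuple(int(v) for v in px),46,1,-1);m&=roi
    n,l,st,ce=cv2.connectedComponentsWithStats(cv2.morphologyEx(m,cv2.MORPH_OPEN,np.ones((3,3),np.uint8)))
    i=max(range(1,n),key=lambda i:st[i,4]-30*np.hypot(*(ce[i]-px)))
    cn=cv2.findContours((l==i).astype(np.uint8),0,2)[0][0];hull=cv2.convexHull(cn)
    # pixel-area hull at S x
    M=np.zeros((420*S,560*S),np.uint8)
    pts=np.concatenate([hull[:,0]+d for d in ([-.5,-.5],[.5,-.5],[.5,.5],[-.5,.5])]).astype(np.float32)
    cv2.fillConvexPoly(M,((cv2.convexHull(pts)+.5)*S).astype(int),1)
    def ray(u,z):
        d=c["world_from_camera"][:3,:3]@np.linalg.solve(c["mtx"],[u[0],u[1],1]);o=c["world_from_camera"][:3,3]
        return (o+d*(z-o[2])/d[2])[:2]
    x0=ray(hull[:,0].mean(0),z1)
    def cost(p):
        B=np.zeros_like(M);cv2.fillConvexPoly(B,((outline(p,k,w,h,z0,z1,c)+.5)*S).astype(int),1)
        return 1-(B&M).sum()/(B|M).sum()
    best=None
    for y in ([0] if k=='r' else np.arange(0,np.pi,np.pi/8)):
        r=minimize(cost,[*x0,y],method='Nelder-Mead',options=dict(initial_simplex=np.array([[*x0,y],[x0[0]+6,x0[1],y],[x0[0],x0[1]+6,y],[*x0,y+.2]]),xatol=.05,fatol=1e-4))
        if best is None or r.fun<best.fun:best=r
    return best.x,1-best.fun
OBJ={'sl':((250,401),'r',92,92,6,14,1),'ll':((571,388),'r',122,122,6,14,1),'ql':((517,250),'q',94,94,6,14,1),'ol':((468,346),'q',126,86,6,14,1),
'sd':((424,230),'r',90,90,0,42,0),'ld':((313,255),'r',120,120,0,42,0),'qd':((200,302),'q',92,92,0,42,0),'od':((360,344),'q',124,84,0,42,0)}
E
python3 - <<'E'
from h import *
from cell import get_calibration
im=cv2.imread("top0_raw.png");c=get_calibration("top");o=cv2.resize(im,None,fx=4,fy=4,interpolation=2)
for n,(px,*a) in OBJ.items():
    p,i=fit(im,c,np.array(px)*.7,*a);print(n,p.round(2),round(np.degrees(p[2]),1),round(i,3),'r',np.hypot(*p[:2]).round())
    cv2.polylines(o,[((outline(p,*a[:-1],c)+.5)*4).astype(int)],True,(255,0,255),2)
cv2.imwrite("pics/fit.png",cv2.resize(o[500:1300,380:1750],(800,467),interpolation=cv2.INTER_AREA))
E
```

```text
sl [3.7907e+02 2.8975e+02 4.0000e-02] 2.5 0.904 r 477.0
ll [ 4.0364e+02 -2.7185e+02  1.4000e-01] 8.0 0.931 r 487.0
ql [ 648.93 -183.57    1.05] 60.0 0.943 r 674.0
ol [ 4.759e+02 -9.357e+01 -3.300e-01] -19.0 0.95 r 485.0
sd [685.21 -15.79   0.  ] 0.2 0.974 r 685.0
ld [6.3945e+02 1.8327e+02 1.9000e-01] 11.1 0.976 r 665.0
qd [554.69 384.35   1.57] 90.0 0.984 r 675.0
od [4.8062e+02 9.7680e+01 2.0000e-02] 1.0 0.98 r 490.0
```

View pics/fit.png

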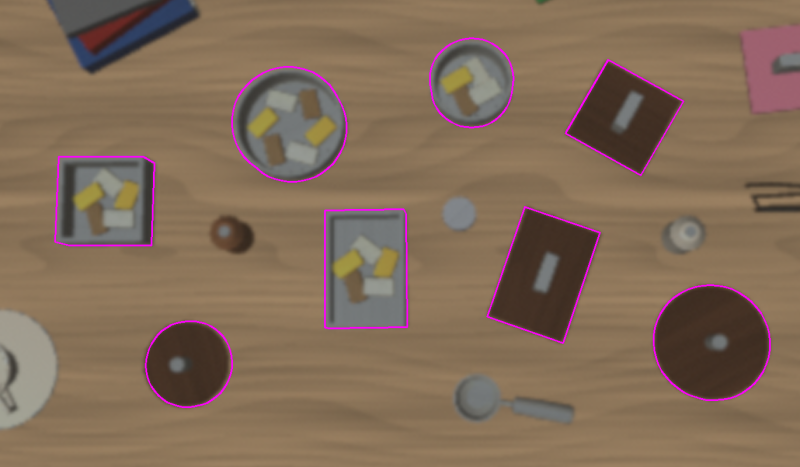

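The fits match the given sizes, and the overlay separates the dark lids and steel dishes from the green and pink look-alikes. The crop shows the dark square lid at (625,117) and its grip pointing at about -30°. The oblong lid is at (545,275), small round at (188,364), large round at (712,342), and the pink look-alike at (790,65) stays out. I'll do the large round lid first.

```bash
python3 -m creep '[{"dx":0.26,"dy":0.7,"dz":-0.2,"grip":-1},{"dx":0.26,"dy":0.7,"dz":-0.2,"grip":-1},{"dx":0.26,"dy":0.7,"dz":-0.2,"grip":-1},{"dx":0.26,"dy":0.7,"dz":-0.2,"grip":-1},{"dx":0.26,"dy":0.7,"dz":-0.2,"grip":-1}]'
```

```text
$[0]: bad value
```

```bash
python3 -m creep '[{"dx":0.26,"dy":0.7,"dz":-0.2,"rx":0,"ry":0,"rz":0,"grip":-1},{"dx":0.26,"dy":0.7,"dz":-0.2,"rx":0,"ry":0,"rz":0,"grip":-1},{"dx":0.26,"dy":0.7,"dz":-0.2,"rx":0,"ry":0,"rz":0,"grip":-1},{"dx":0.26,"dy":0.7,"dz":-0.2,"rx":0,"ry":0,"rz":0,"grip":-1},{"dx":0.26,"dy":0.7,"dz":-0.2,"rx":0,"ry":0,"rz":0,"grip":-1}]'
```

```text
clock: 0.72
eef_pos: [392.9, -300.4, 150.8]
tool_rot: [-3.141, -0.0, 0.46]
force: [1.0, 0.0, 0.6]
width: 85.5
gripper_force: 0.0
```

```bash
python3 -m creep '[{"dx":0.028,"dy":0.0765,"dz":-0.05,"rx":0,"ry":0,"rz":0,"grip":-1},{"dx":0.028,"dy":0.0765,"dz":-0.05,"rx":0,"ry":0,"rz":0,"grip":-1},{"dx":0.028,"dy":0.0765,"dz":-0.05,"rx":0,"ry":0,"rz":0,"grip":-1},{"dx":0.028,"dy":0.0765,"dz":-0.05,"rx":0,"ry":0,"rz":0,"grip":-1},{"dx":0.028,"dy":0.0765,"dz":-0.05,"rx":0,"ry":0,"rz":0,"grip":-1}]'
python3 - <<'E'
from h import *
from cell import ctrl,get_image,get_calibration
s=ctrl.read_state();c=get_calibration("wrist");im=get_image("wrist")[:,:,::-1].copy()
print(s["eef_pos"],c["world_from_camera"])
for z in(14,50):
    for P in [(403.6,-271.9)]:
        cv2.circle(im,tuple(int(v) for v in proj([[*P,z]],c)[0]),4,(0,0,255) if z==14 else (255,0,0),-1)
cv2.polylines(im,[outline([403.6,-271.9,0],'r',122,122,14,14,c).astype(int)],True,(255,0,255),1)
cv2.imwrite("pics/w1.png",im)
E
```

```text
clock: 1.35
eef_pos: [403.4, -273.1, 131.7]
tool_rot: [3.141, -0.0, 0.458]
force: [0.9, 0.5, 0.1]
width: 85.5
gripper_force: 0.0
[ 403.44337898 -273.10561148  131.68793156] [[ 4.42116635e-01 -8.58440404e-01 -2.60024909e-01  4.70823349e+02]
 [-8.96956847e-01 -4.22762965e-01 -1.29382728e-01 -2.40686409e+02]
 [ 1.13845969e-03  2.90433379e-01 -9.56894538e-01  2.74885935e+02]
 [ 0.00000000e+00  0.00000000e+00  0.00000000e+00  1.00000000e+00]]
```

View pics/w1.png

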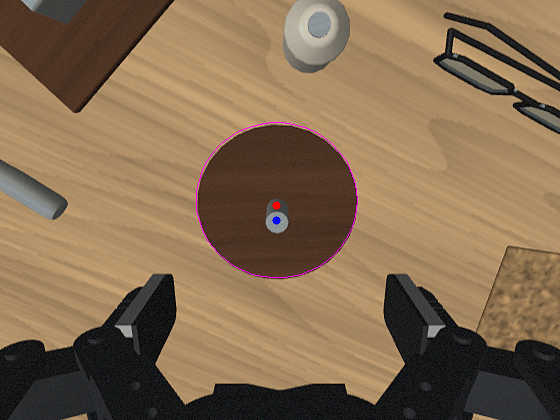

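The wrist view confirms the fit. The predicted outline and knob, at (277,221), match the large round lid to about 1 mm, and the fingers straddle the knob. Next I descend and grip.

```bash
python3 -m creep '[{"dx":0,"dy":0,"dz":-0.12,"rx":0,"ry":0,"rz":0,"grip":-1},{"dx":0,"dy":0,"dz":-0.22,"rx":0,"ry":0,"rz":0,"grip":-1},{"dx":0,"dy":0,"dz":-0.278,"rx":0,"ry":0,"rz":0,"grip":-1},{"dx":0,"dy":0,"dz":-0.278,"rx":0,"ry":0,"rz":0,"grip":1},{"dx":0,"dy":0,"dz":-0.278,"rx":0,"ry":0,"rz":0,"grip":1}]'
python3 -m creep '[{"dx":0,"dy":0,"dz":0,"rx":0,"ry":0,"rz":0,"grip":1},{"dx":0,"dy":0,"dz":0,"rx":0,"ry":0,"rz":0,"grip":1},{"dx":0,"dy":0,"dz":0,"rx":0,"ry":0,"rz":0,"grip":1},{"dx":0,"dy":0,"dz":0,"rx":0,"ry":0,"rz":0,"grip":1},{"dx":0,"dy":0,"dz":0,"rx":0,"ry":0,"rz":0,"grip":1}]'
```

```text
clock: 2.02
eef_pos: [404.1, -272.5, 20.9]
tool_rot: [3.141, -0.001, 0.459]
force: [0.6, 0.4, 0.5]
width: 51.6
gripper_force: 0.0
clock: 2.65
eef_pos: [404.2, -272.2, 21.2]
tool_rot: [3.14, -0.001, 0.46]
force: [1.0, 1.1, 5.8]
width: 14.0
gripper_force: 58.4
```

```bash
python3 -m creep '[{"dx":0,"dy":0,"dz":0.12,"rx":0,"ry":0,"rz":0,"grip":1},{"dx":0,"dy":0,"dz":0.26,"rx":0,"ry":0,"rz":0,"grip":1},{"dx":0.05,"dy":0.1,"dz":0.3,"rx":0,"ry":0,"rz":0,"grip":1},{"dx":0.12,"dy":0.23,"dz":0.3,"rx":0,"ry":0,"rz":0,"grip":1},{"dx":0.19,"dy":0.36,"dz":0.3,"rx":0,"ry":0,"rz":0,"grip":1}]'
python3 -m creep '[{"dx":0.07,"dy":0.13,"dz":0,"rx":0,"ry":0,"rz":-0.028,"grip":1},{"dx":0.14,"dy":0.26,"dz":0,"rx":0,"ry":0,"rz":-0.056,"grip":1},{"dx":0.21,"dy":0.39,"dz":0,"rx":0,"ry":0,"rz":-0.084,"grip":1},{"dx":0.28,"dy":0.52,"dz":0,"rx":0,"ry":0,"rz":-0.112,"grip":1},{"dx":0.34,"dy":0.64,"dz":0,"rx":0,"ry":0,"rz":-0.14,"grip":1}]'
python3 -m creep '[{"dx":0.06,"dy":0.138,"dz":0,"rx":0,"ry":0,"rz":-0.0164,"grip":1},{"dx":0.06,"dy":0.138,"dz":0,"rx":0,"ry":0,"rz":-0.0164,"grip":1},{"dx":0.06,"dy":0.138,"dz":-0.06,"rx":0,"ry":0,"rz":-0.0164,"grip":1},{"dx":0.06,"dy":0.138,"dz":-0.12,"rx":0,"ry":0,"rz":-0.0164,"grip":1},{"dx":0.06,"dy":0.138,"dz":-0.12,"rx":0,"ry":0,"rz":-0.0164,"grip":1}]'
python3 -c "
from cell import ctrl;s=ctrl.read_state();print(s['qpos'].round(2))"
```

```text
clock: 3.28
eef_pos: [480.5, -126.7, 141.1]
tool_rot: [3.14, -0.001, 0.459]
force: [1.5, 0.4, -1.3]
width: 13.9
gripper_force: 59.0
clock: 3.9
eef_pos: [616.2, 130.6, 140.4]
tool_rot: [-3.141, -0.0, -0.424]
force: [1.6, -1.0, -0.8]
width: 14.3
gripper_force: 59.0
clock: 4.53
eef_pos: [637.5, 182.5, 90.4]
tool_rot: [3.138, 0.004, -0.523]
force: [-0.7, -1.0, -1.7]
width: 13.8
gripper_force: 59.0
[-0.54  0.85  0.39  1.59 -0.42  0.79 -2.07]
```

```bash
cat >> h.py <<'E'
def look(name,lid,dish,k,w,h,dk,dw,dh,yaw=0,dyaw=0,zt=20.5):
    """overlay: expected held-lid plate top (magenta) and dish rim (green) in wrist view"""
    from cell import ctrl,get_image,get_calibration
    s=ctrl.read_state();c=get_calibration("wrist");im=get_image("wrist")[:,:,::-1].copy()
    e=s["eef_pos"];print(e.round(1),s["tool_rot"].round(3))
    cv2.imwrite("last_wrist.png",im)
    zp=e[2]-zt+14
    cv2.polylines(im,[outline([e[0],e[1],yaw],k,w,h,zp,zp,c).astype(int)],True,(255,0,255),1)
    cv2.polylines(im,[outline([*dish,dyaw],dk,dw,dh,42,42,c).astype(int)],True,(0,255,0),1)
    cv2.imwrite(f"pics/{name}.png",im)
E
python3 -c "
from h import *
look('w2',None,(639.5,183.3),'r',122,122,'r',120,120)"
```

```text
[637.5 182.5  90.4] [ 3.138  0.004 -0.523]
```

View pics/w2.png

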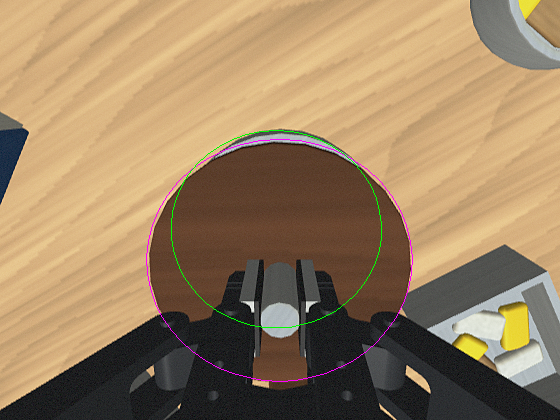

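The wrist view shows the lid (magenta) over the dish rim (green), with the visible rim arc at (280,135) where predicted. Next I lower and release.

```bash
python3 -m creep '[{"dx":0.005,"dy":0.002,"dz":-0.03,"rx":0,"ry":0,"rz":0,"grip":1},{"dx":0.005,"dy":0.002,"dz":-0.06,"rx":0,"ry":0,"rz":0,"grip":1},{"dx":0.005,"dy":0.002,"dz":-0.08,"rx":0,"ry":0,"rz":0,"grip":1},{"dx":0.005,"dy":0.002,"dz":-0.088,"rx":0,"ry":0,"rz":0,"grip":1},{"dx":0.005,"dy":0.002,"dz":-0.088,"rx":0,"ry":0,"rz":0,"grip":1}]'
```

```text
clock: 5.2
eef_pos: [641.3, 184.0, 57.4]
tool_rot: [3.141, 0.001, -0.523]
force: [-1.3, -0.0, 3.5]
width: 14.4
gripper_force: 59.5
```

```bash
python3 -m creep '[{"dx":0,"dy":0,"dz":0,"rx":0,"ry":0,"rz":0,"grip":-1},{"dx":0,"dy":0,"dz":0,"rx":0,"ry":0,"rz":0,"grip":-1},{"dx":0,"dy":0,"dz":0,"rx":0,"ry":0,"rz":0,"grip":-1},{"dx":0,"dy":0,"dz":0.1,"rx":0,"ry":0,"rz":0,"grip":-1},{"dx":0,"dy":0,"dz":0.25,"rx":0,"ry":0,"rz":0,"grip":-1}]'
python3 -m creep '[{"dx":0,"dy":-0.15,"dz":0,"rx":0,"ry":0,"rz":0,"grip":-1},{"dx":0,"dy":-0.3,"dz":0,"rx":0,"ry":0,"rz":0,"grip":-1},{"dx":0,"dy":-0.45,"dz":0,"rx":0,"ry":0,"rz":0,"grip":-1},{"dx":0,"dy":-0.6,"dz":0,"rx":0,"ry":0,"rz":0,"grip":-1},{"dx":0,"dy":-0.7,"dz":0,"rx":0,"ry":0,"rz":0,"grip":-1}]'
python3 -m creep '[{"dx":0.018,"dy":-0.1,"dz":0,"rx":0,"ry":0,"rz":0,"grip":-1},{"dx":0.018,"dy":-0.219,"dz":0,"rx":0,"ry":0,"rz":0,"grip":-1},{"dx":0.018,"dy":-0.219,"dz":-0.06,"rx":0,"ry":0,"rz":0,"grip":-1},{"dx":0.018,"dy":-0.219,"dz":-0.06,"rx":0,"ry":0,"rz":0,"grip":-1},{"dx":0.018,"dy":-0.219,"dz":-0.06,"rx":0,"ry":0,"rz":0,"grip":-1}]'
python3 - <<'E'
from h import *
from cell import ctrl,get_image,get_calibration
s=ctrl.read_state();c=get_calibration("wrist");im=get_image("wrist")[:,:,::-1].copy()
t=get_image("top")[:,:,::-1];cv2.imwrite("t1.png",t)
cv2.polylines(im,[outline([648.9,-183.6,np.radians(-30)],'q',94,94,14,14,c).astype(int)],True,(255,0,255),1)
cv2.polylines(im,[outline([648.9,-183.6,np.radians(-30)],'q',40,14,50,50,c).astype(int)],True,(0,255,0),1)
T=cv2.resize(t[120:240,180:300],(420,420),interpolation=2)
cv2.imwrite("pics/w3.png",cv2.resize(np.hstack([im,T]),(800,343)))
E
```

```text
clock: 5.82
eef_pos: [640.3, 183.9, 156.0]
tool_rot: [3.138, 0.003, -0.523]
force: [0.2, 0.4, 0.6]
width: 85.7
gripper_force: 0.0
clock: 6.45
eef_pos: [641.2, -100.1, 157.3]
tool_rot: [3.14, -0.001, -0.526]
force: [0.2, -0.2, -0.5]
width: 85.1
gripper_force: 0.0
clock: 7.08
eef_pos: [649.4, -182.5, 133.3]
tool_rot: [-3.141, -0.0, -0.522]
force: [0.7, -0.1, 1.0]
width: 85.4
gripper_force: 0.0
```

View pics/w3.png

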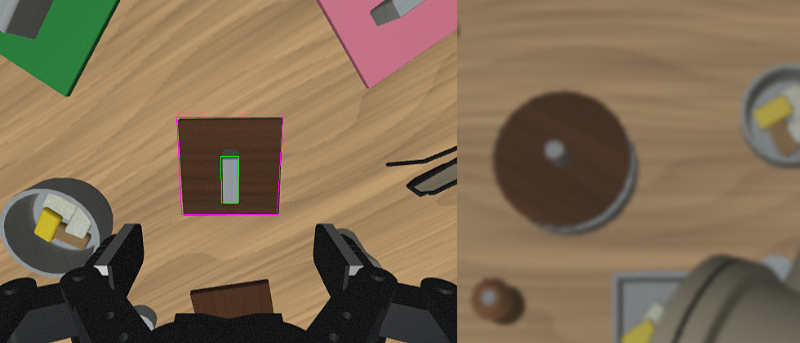

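The left panel shows the square lid at (230,165), with its plate and grip matching the prediction. The right panel shows the large round lid sitting flat on its dish at (562,160). Next I grip the square lid and lift it.

```bash
python3 -m creep '[{"dx":0,"dy":0,"dz":-0.12,"rx":0,"ry":0,"rz":0,"grip":-1},{"dx":0,"dy":0,"dz":-0.22,"rx":0,"ry":0,"rz":0,"grip":-1},{"dx":0,"dy":0,"dz":-0.282,"rx":0,"ry":0,"rz":0,"grip":-1},{"dx":0,"dy":0,"dz":-0.282,"rx":0,"ry":0,"rz":0,"grip":1},{"dx":0,"dy":0,"dz":-0.282,"rx":0,"ry":0,"rz":0,"grip":1}]'
python3 -m creep '[{"dx":0,"dy":0,"dz":0,"rx":0,"ry":0,"rz":0,"grip":1},{"dx":0,"dy":0,"dz":0,"rx":0,"ry":0,"rz":0,"grip":1},{"dx":0,"dy":0,"dz":0,"rx":0,"ry":0,"rz":0,"grip":1},{"dx":0,"dy":0,"dz":0,"rx":0,"ry":0,"rz":0,"grip":1},{"dx":0,"dy":0,"dz":0,"rx":0,"ry":0,"rz":0,"grip":1}]'
python3 -m creep '[{"dx":0,"dy":0,"dz":0.12,"rx":0,"ry":0,"rz":0,"grip":1},{"dx":0,"dy":0,"dz":0.26,"rx":0,"ry":0,"rz":0,"grip":1},{"dx":0,"dy":0,"dz":0.35,"rx":0,"ry":0,"rz":0,"grip":1},{"dx":0,"dy":0,"dz":0.35,"rx":0,"ry":0,"rz":0,"grip":1},{"dx":0,"dy":0,"dz":0.35,"rx":0,"ry":0,"rz":0,"grip":1}]'
```

```text
clock: 7.8
eef_pos: [650.1, -183.6, 21.7]
tool_rot: [-3.141, -0.003, -0.522]
force: [-0.5, -0.1, -0.1]
width: 52.1
gripper_force: 0.0
clock: 8.43
eef_pos: [649.9, -183.8, 21.6]
tool_rot: [-3.141, -0.002, -0.523]
force: [-1.2, 0.9, 6.4]
width: 13.0
gripper_force: 59.6
clock: 9.05
eef_pos: [648.0, -182.9, 159.1]
tool_rot: [3.142, 0.002, -0.523]
force: [-0.8, -0.3, -2.1]
width: 13.2
gripper_force: 58.8
```

```bash
python3 -m creep '[{"dx":-0.01,"dy":0.12,"dz":0,"rx":0,"ry":0,"rz":0.01,"grip":1},{"dx":-0.02,"dy":0.26,"dz":0,"rx":0,"ry":0,"rz":0.02,"grip":1},{"dx":-0.03,"dy":0.4,"dz":0,"rx":0,"ry":0,"rz":0.03,"grip":1},{"dx":-0.04,"dy":0.55,"dz":0,"rx":0,"ry":0,"rz":0.04,"grip":1},{"dx":-0.05,"dy":0.7,"dz":0,"rx":0,"ry":0,"rz":0.05,"grip":1}]'
python3 -m creep '[{"dx":-0.03,"dy":0.14,"dz":0,"rx":0,"ry":0,"rz":0.01,"grip":1},{"dx":-0.06,"dy":0.28,"dz":0,"rx":0,"ry":0,"rz":0.02,"grip":1},{"dx":-0.1,"dy":0.42,"dz":0,"rx":0,"ry":0,"rz":0.03,"grip":1},{"dx":-0.13,"dy":0.55,"dz":0,"rx":0,"ry":0,"rz":0.0333,"grip":1},{"dx":-0.15,"dy":0.62,"dz":0,"rx":0,"ry":0,"rz":0.0333,"grip":1}]'
python3 -m creep '[{"dx":-0.035,"dy":0.1,"dz":0,"rx":0,"ry":0,"rz":0,"grip":1},{"dx":-0.035,"dy":0.1,"dz":-0.1,"rx":0,"ry":0,"rz":0,"grip":1},{"dx":-0.035,"dy":0.1,"dz":-0.17,"rx":0,"ry":0,"rz":0,"grip":1},{"dx":-0.035,"dy":0.1,"dz":-0.17,"rx":0,"ry":0,"rz":0,"grip":1},{"dx":-0.035,"dy":0.1,"dz":-0.17,"rx":0,"ry":0,"rz":0,"grip":1}]'
python3 -c "
from h import *
from cell import ctrl
print(ctrl.read_state()['qpos'].round(2))
look('w4',None,(554.7,384.4),'q',94,94,'q',92,92)"
```

```text
clock: 9.68
eef_pos: [627.2, 98.3, 158.0]
tool_rot: [3.14, 0.003, -0.207]
force: [1.0, 0.9, -1.0]
width: 13.1
gripper_force: 58.8
clock: 10.3
eef_pos: [565.7, 348.4, 157.5]
tool_rot: [-3.142, 0.004, 0.005]
force: [0.3, -0.8, -0.9]
width: 12.6
gripper_force: 58.8
clock: 10.92
eef_pos: [555.2, 384.3, 92.1]
tool_rot: [3.141, -0.0, 0.0]
force: [0.8, -0.4, -1.5]
width: 13.2
gripper_force: 58.8
[-0.81  0.84  0.28  1.56 -0.3   0.79 -1.97]
[555.2 384.3  92.1] [ 3.141 -0.     0.   ]
```

View pics/w4.png

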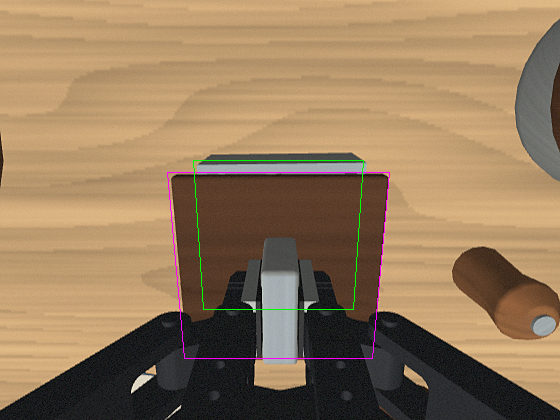

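The wrist view shows the square lid squarely over the square dish. The rim's far edge at (282,163) and the lid's edge at (279,175) both sit within about 2 mm of their outlines. I'll lower and release it, then go to the oblong lid.

```bash
python3 -m creep '[{"dx":0,"dy":-0.002,"dz":-0.03,"rx":0,"ry":0,"rz":0,"grip":1},{"dx":0,"dy":-0.002,"dz":-0.06,"rx":0,"ry":0,"rz":0,"grip":1},{"dx":0,"dy":-0.002,"dz":-0.08,"rx":0,"ry":0,"rz":0,"grip":1},{"dx":0,"dy":-0.002,"dz":-0.088,"rx":0,"ry":0,"rz":0,"grip":1},{"dx":0,"dy":-0.002,"dz":-0.088,"rx":0,"ry":0,"rz":0,"grip":1}]'
```

```text
clock: 11.6
eef_pos: [554.5, 383.6, 57.6]
tool_rot: [3.141, 0.001, 0.0]
force: [-2.6, -1.4, 4.8]
width: 13.1
gripper_force: 59.8
```

```bash
python3 -m creep '[{"dx":0,"dy":0,"dz":0,"rx":0,"ry":0,"rz":0,"grip":-1},{"dx":0,"dy":0,"dz":0,"rx":0,"ry":0,"rz":0,"grip":-1},{"dx":0,"dy":0,"dz":0,"rx":0,"ry":0,"rz":0,"grip":-1},{"dx":0,"dy":0,"dz":0.1,"rx":0,"ry":0,"rz":0,"grip":-1},{"dx":0,"dy":0,"dz":0.25,"rx":0,"ry":0,"rz":0,"grip":-1}]'
python3 -m creep '[{"dx":-0.11,"dy":-0.06,"dz":0,"rx":0,"ry":0,"rz":0,"grip":-1},{"dx":-0.24,"dy":-0.13,"dz":0,"rx":0,"ry":0,"rz":0,"grip":-1},{"dx":-0.36,"dy":-0.19,"dz":0,"rx":0,"ry":0,"rz":0,"grip":-1},{"dx":-0.4395,"dy":-0.2345,"dz":0,"rx":0,"ry":0,"rz":0,"grip":-1},{"dx":-0.4395,"dy":-0.2345,"dz":-0.06,"rx":0,"ry":0,"rz":0,"grip":-1}]'
python3 - <<'E'
from h import *
from cell import ctrl,get_image,get_calibration
s=ctrl.read_state();c=get_calibration("wrist");im=get_image("wrist")[:,:,::-1].copy();print(s["qpos"].round(2))
t=get_image("top")[:,:,::-1];cv2.imwrite("t2.png",t)
cv2.polylines(im,[outline([379.1,289.8,0],'r',92,92,14,14,c).astype(int)],True,(255,0,255),1)
cv2.polylines(im,[outline([379.1,289.8,0],'r',16,16,50,50,c).astype(int)],True,(0,255,0),1)
T=cv2.resize(t[150:270,80:200],(420,420),interpolation=2)
cv2.imwrite("pics/w5.png",cv2.resize(np.hstack([im,T]),(800,343)))
E
```

```text
clock: 12.22
eef_pos: [553.5, 383.0, 155.8]
tool_rot: [3.139, 0.004, 0.0]
force: [0.6, 0.1, -0.4]
width: 85.4
gripper_force: 0.0
clock: 12.85
eef_pos: [377.2, 289.4, 134.1]
tool_rot: [-3.14, -0.0, 0.001]
force: [0.4, 0.7, -0.3]
width: 85.2
gripper_force: 0.0
[-0.91  0.55  0.29  2.1  -0.3   0.53 -1.97]
```

View pics/w5.png

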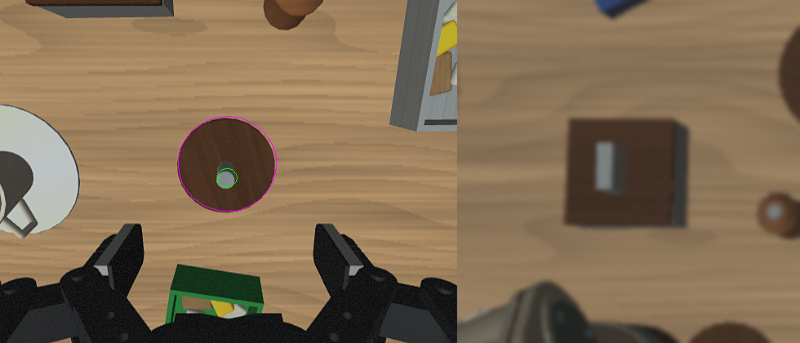

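The left panel shows the small round lid at (227,165) matching its outline. The green dish at (215,295) is clear of the fingers. The right panel shows the square lid closed square on its dish at (625,172). Next I grip the small round lid and lift it.

```bash
python3 -m creep '[{"dx":0,"dy":0,"dz":-0.12,"rx":0,"ry":0,"rz":0,"grip":-1},{"dx":0,"dy":0,"dz":-0.22,"rx":0,"ry":0,"rz":0,"grip":-1},{"dx":0,"dy":0,"dz":-0.282,"rx":0,"ry":0,"rz":0,"grip":-1},{"dx":0,"dy":0,"dz":-0.282,"rx":0,"ry":0,"rz":0,"grip":1},{"dx":0,"dy":0,"dz":-0.282,"rx":0,"ry":0,"rz":0,"grip":1}]'
python3 -m creep '[{"dx":0,"dy":0,"dz":0,"rx":0,"ry":0,"rz":0,"grip":1},{"dx":0,"dy":0,"dz":0,"rx":0,"ry":0,"rz":0,"grip":1},{"dx":0,"dy":0,"dz":0,"rx":0,"ry":0,"rz":0,"grip":1},{"dx":0,"dy":0,"dz":0,"rx":0,"ry":0,"rz":0,"grip":1},{"dx":0,"dy":0,"dz":0,"rx":0,"ry":0,"rz":0,"grip":1}]'
python3 -m creep '[{"dx":0,"dy":0,"dz":0.12,"rx":0,"ry":0,"rz":0,"grip":1},{"dx":0,"dy":0,"dz":0.26,"rx":0,"ry":0,"rz":0,"grip":1},{"dx":0,"dy":0,"dz":0.35,"rx":0,"ry":0,"rz":0,"grip":1},{"dx":0,"dy":0,"dz":0.35,"rx":0,"ry":0,"rz":0,"grip":1},{"dx":0,"dy":0,"dz":0.35,"rx":0,"ry":0,"rz":0,"grip":1}]'
```

```text
clock: 13.58
eef_pos: [380.0, 290.4, 21.0]
tool_rot: [-3.141, -0.001, 0.0]
force: [-0.2, 0.4, -0.6]
width: 51.5
gripper_force: 0.0
clock: 14.2
eef_pos: [379.6, 290.5, 21.3]
tool_rot: [-3.14, -0.002, 0.001]
force: [-0.2, -0.3, 6.7]
width: 14.2
gripper_force: 58.4
clock: 14.82
eef_pos: [378.5, 289.8, 159.9]
tool_rot: [3.142, 0.001, 0.001]
force: [-0.5, 0.4, -1.0]
width: 13.9
gripper_force: 58.6
```

```bash
python3 -m creep '[{"dx":0.07,"dy":-0.07,"dz":0,"rx":0,"ry":0,"rz":0,"grip":1},{"dx":0.15,"dy":-0.15,"dz":0,"rx":0,"ry":0,"rz":0,"grip":1},{"dx":0.24,"dy":-0.24,"dz":0,"rx":0,"ry":0,"rz":0,"grip":1},{"dx":0.33,"dy":-0.33,"dz":0,"rx":0,"ry":0,"rz":0,"grip":1},{"dx":0.42,"dy":-0.42,"dz":0,"rx":0,"ry":0,"rz":0,"grip":1}]'
python3 -m creep '[{"dx":0.09,"dy":-0.09,"dz":0,"rx":0,"ry":0,"rz":-0.012,"grip":1},{"dx":0.18,"dy":-0.18,"dz":0,"rx":0,"ry":0,"rz":-0.025,"grip":1},{"dx":0.27,"dy":-0.27,"dz":0,"rx":0,"ry":0,"rz":-0.04,"grip":1},{"dx":0.33,"dy":-0.33,"dz":0,"rx":0,"ry":0,"rz":-0.0528,"grip":1},{"dx":0.3455,"dy":-0.344,"dz":0,"rx":0,"ry":0,"rz":-0.0528,"grip":1}]'
python3 -m creep '[{"dx":0,"dy":0,"dz":-0.09,"rx":0,"ry":0,"rz":0,"grip":1},{"dx":0,"dy":0,"dz":-0.17,"rx":0,"ry":0,"rz":0,"grip":1},{"dx":0,"dy":0,"dz":-0.17,"rx":0,"ry":0,"rz":0,"grip":1},{"dx":0,"dy":0,"dz":-0.17,"rx":0,"ry":0,"rz":0,"grip":1},{"dx":0,"dy":0,"dz":-0.17,"rx":0,"ry":0,"rz":0,"grip":1}]'
python3 -c "
from h import *
look('w6',None,(685.2,-15.8),'r',92,92,'r',90,90)"
```

```text
clock: 15.45
eef_pos: [547.0, 120.5, 158.2]
tool_rot: [3.141, 0.003, 0.0]
force: [0.2, 1.2, -0.4]
width: 14.3
gripper_force: 58.6
clock: 16.08
eef_pos: [685.0, -18.6, 157.6]
tool_rot: [3.139, 0.002, -0.334]
force: [-1.2, -0.3, -1.0]
width: 14.0
gripper_force: 58.6
clock: 16.7
eef_pos: [686.2, -15.5, 93.7]
tool_rot: [-3.141, -0.002, -0.331]
force: [0.5, -0.4, -1.0]
width: 13.8
gripper_force: 58.6
[686.2 -15.5  93.7] [-3.141e+00 -2.000e-03 -3.310e-01]
```

View pics/w6.png

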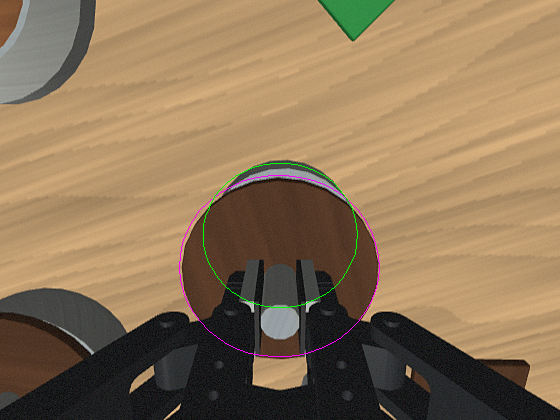

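The wrist view shows the small lid over the small dish. The rim arc at (283,169) is 1-2 mm toward the robot of its outline, so I trim slightly while lowering.

```bash
python3 -m creep '[{"dx":-0.004,"dy":-0.002,"dz":-0.03,"rx":0,"ry":0,"rz":0,"grip":1},{"dx":-0.004,"dy":-0.002,"dz":-0.06,"rx":0,"ry":0,"rz":0,"grip":1},{"dx":-0.004,"dy":-0.002,"dz":-0.08,"rx":0,"ry":0,"rz":0,"grip":1},{"dx":-0.004,"dy":-0.002,"dz":-0.088,"rx":0,"ry":0,"rz":0,"grip":1},{"dx":-0.004,"dy":-0.002,"dz":-0.088,"rx":0,"ry":0,"rz":0,"grip":1}]'
```

```text
clock: 17.38
eef_pos: [683.0, -16.5, 57.4]
tool_rot: [3.142, 0.002, -0.331]
force: [-3.8, 0.4, 6.3]
width: 13.9
gripper_force: 59.2
```

```bash
python3 -m creep '[{"dx":0,"dy":0,"dz":0,"rx":0,"ry":0,"rz":0,"grip":-1},{"dx":0,"dy":0,"dz":0,"rx":0,"ry":0,"rz":0,"grip":-1},{"dx":0,"dy":0,"dz":0,"rx":0,"ry":0,"rz":0,"grip":-1},{"dx":0,"dy":0,"dz":0.1,"rx":0,"ry":0,"rz":0,"grip":-1},{"dx":0,"dy":0,"dz":0.25,"rx":0,"ry":0,"rz":0,"grip":-1}]'
python3 -m creep '[{"dx":-0.12,"dy":-0.05,"dz":0,"rx":0,"ry":0,"rz":0,"grip":-1},{"dx":-0.26,"dy":-0.1,"dz":0,"rx":0,"ry":0,"rz":0,"grip":-1},{"dx":-0.4,"dy":-0.15,"dz":0,"rx":0,"ry":0,"rz":0,"grip":-1},{"dx":-0.519,"dy":-0.1925,"dz":0,"rx":0,"ry":0,"rz":0,"grip":-1},{"dx":-0.519,"dy":-0.1925,"dz":-0.06,"rx":0,"ry":0,"rz":0,"grip":-1}]'
python3 - <<'E'
from h import *
from cell import ctrl,get_image,get_calibration
s=ctrl.read_state();c=get_calibration("wrist");im=get_image("wrist")[:,:,::-1].copy();print(s["qpos"].round(2))
t=get_image("top")[:,:,::-1];cv2.imwrite("t3.png",t)
y=np.radians(-19)
cv2.polylines(im,[outline([475.9,-93.6,y],'q',126,86,14,14,c).astype(int)],True,(255,0,255),1)
cv2.polylines(im,[outline([475.9,-93.6,y],'q',40,14,50,50,c).astype(int)],True,(0,255,0),1)
T=cv2.resize(t[110:230,240:360],(420,420),interpolation=2)
cv2.imwrite("pics/w7.png",cv2.resize(np.hstack([im,T]),(800,343)))
E
```

```text
clock: 18.0
eef_pos: [682.2, -16.2, 155.8]
tool_rot: [3.14, 0.004, -0.331]
force: [0.7, -0.2, 0.7]
width: 85.5
gripper_force: 0.0
clock: 18.62
eef_pos: [473.3, -95.3, 134.2]
tool_rot: [3.142, -0.001, -0.336]
force: [1.0, 0.7, 0.8]
width: 85.1
gripper_force: 0.0
[-0.1   0.57  0.35  2.08 -0.36  0.55 -1.4 ]
```

View pics/w7.png

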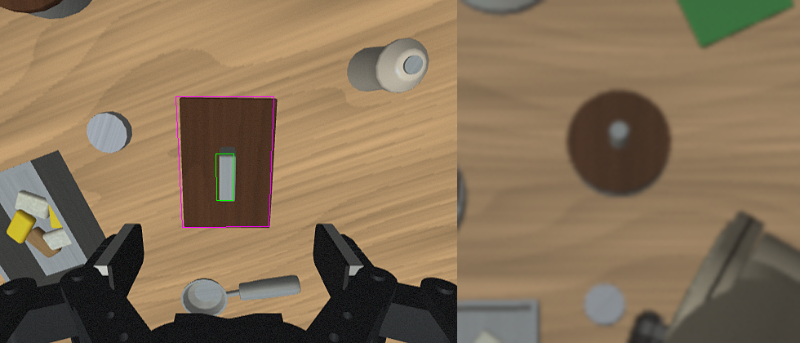

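The left panel shows the oblong lid at (228,162) matching its outline. The right panel shows the small round dish closed at (619,142). Next I grip the oblong lid and lift it.

```bash
python3 -m creep '[{"dx":0,"dy":0,"dz":-0.12,"rx":0,"ry":0,"rz":0,"grip":-1},{"dx":0,"dy":0,"dz":-0.22,"rx":0,"ry":0,"rz":0,"grip":-1},{"dx":0,"dy":0,"dz":-0.282,"rx":0,"ry":0,"rz":0,"grip":-1},{"dx":0,"dy":0,"dz":-0.282,"rx":0,"ry":0,"rz":0,"grip":1},{"dx":0,"dy":0,"dz":-0.282,"rx":0,"ry":0,"rz":0,"grip":1}]'
python3 -m creep '[{"dx":0,"dy":0,"dz":0,"rx":0,"ry":0,"rz":0,"grip":1},{"dx":0,"dy":0,"dz":0,"rx":0,"ry":0,"rz":0,"grip":1},{"dx":0,"dy":0,"dz":0,"rx":0,"ry":0,"rz":0,"grip":1},{"dx":0,"dy":0,"dz":0,"rx":0,"ry":0,"rz":0,"grip":1},{"dx":0,"dy":0,"dz":0,"rx":0,"ry":0,"rz":0,"grip":1}]'
python3 -m creep '[{"dx":0,"dy":0,"dz":0.12,"rx":0,"ry":0,"rz":0,"grip":1},{"dx":0,"dy":0,"dz":0.26,"rx":0,"ry":0,"rz":0,"grip":1},{"dx":0,"dy":0,"dz":0.35,"rx":0,"ry":0,"rz":0,"grip":1},{"dx":0,"dy":0,"dz":0.35,"rx":0,"ry":0,"rz":0,"grip":1},{"dx":0,"dy":0,"dz":0.35,"rx":0,"ry":0,"rz":0,"grip":1}]'
```

```text
clock: 19.35
eef_pos: [477.2, -93.6, 21.0]
tool_rot: [-3.141, -0.002, -0.331]
force: [0.8, -0.2, 0.4]
width: 51.4
gripper_force: 0.0
clock: 19.98
eef_pos: [476.9, -93.6, 21.2]
tool_rot: [-3.141, -0.002, -0.331]
force: [0.2, 0.0, 5.9]
width: 13.1
gripper_force: 60.0
clock: 20.6
eef_pos: [475.4, -93.0, 159.7]
tool_rot: [-3.141, 0.001, -0.331]
force: [0.2, 0.1, -0.5]
width: 13.2
gripper_force: 59.1
```

```bash
python3 -m creep '[{"dx":0,"dy":0.1,"dz":0,"rx":0,"ry":0,"rz":0.012,"grip":1},{"dx":0,"dy":0.22,"dz":0,"rx":0,"ry":0,"rz":0.025,"grip":1},{"dx":0.01,"dy":0.34,"dz":0,"rx":0,"ry":0,"rz":0.04,"grip":1},{"dx":0.012,"dy":0.44,"dz":0,"rx":0,"ry":0,"rz":0.0555,"grip":1},{"dx":0.012,"dy":0.478,"dz":0,"rx":0,"ry":0,"rz":0.0555,"grip":1}]'
python3 -m creep '[{"dx":0,"dy":0,"dz":-0.09,"rx":0,"ry":0,"rz":0,"grip":1},{"dx":0,"dy":0,"dz":-0.17,"rx":0,"ry":0,"rz":0,"grip":1},{"dx":0,"dy":0,"dz":-0.17,"rx":0,"ry":0,"rz":0,"grip":1},{"dx":0,"dy":0,"dz":-0.17,"rx":0,"ry":0,"rz":0,"grip":1},{"dx":0,"dy":0,"dz":-0.17,"rx":0,"ry":0,"rz":0,"grip":1}]'
python3 -c "
from h import *
look('w8',None,(480.6,97.7),'q',126,86,'q',124,84,.017,.017)"
```

```text
clock: 21.22
eef_pos: [479.6, 100.2, 158.5]
tool_rot: [-3.141, 0.003, 0.021]
force: [0.2, 0.7, -0.5]
width: 12.8
gripper_force: 58.9
clock: 21.85
eef_pos: [481.7, 97.5, 93.1]
tool_rot: [-3.141, -0.002, 0.017]
force: [-0.4, -0.1, -0.9]
width: 13.1
gripper_force: 58.9
[481.7  97.5  93.1] [-3.141e+00 -2.000e-03  1.700e-02]
```

View pics/w8.png

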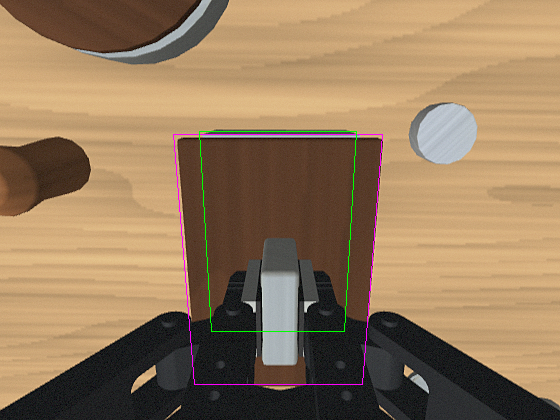

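The wrist view shows the oblong lid lined up with its dish, and the rim's far edge at (280,133) is on the outline. I'll lower it and check the force before releasing.

```bash
python3 -m creep '[{"dx":-0.001,"dy":0,"dz":-0.03,"rx":0,"ry":0,"rz":0,"grip":1},{"dx":-0.001,"dy":0,"dz":-0.06,"rx":0,"ry":0,"rz":0,"grip":1},{"dx":-0.001,"dy":0,"dz":-0.08,"rx":0,"ry":0,"rz":0,"grip":1},{"dx":-0.001,"dy":0,"dz":-0.088,"rx":0,"ry":0,"rz":0,"grip":1},{"dx":-0.001,"dy":0,"dz":-0.088,"rx":0,"ry":0,"rz":0,"grip":1}]'
```

```text
clock: 22.52
eef_pos: [479.7, 97.6, 57.2]
tool_rot: [-3.141, 0.001, 0.017]
force: [-3.3, -0.2, 6.7]
width: 12.7
gripper_force: 60.2
```

```bash
python3 -m creep '[{"dx":0,"dy":0,"dz":0,"rx":0,"ry":0,"rz":0,"grip":-1},{"dx":0,"dy":0,"dz":0,"rx":0,"ry":0,"rz":0,"grip":-1},{"dx":0,"dy":0,"dz":0,"rx":0,"ry":0,"rz":0,"grip":-1},{"dx":0,"dy":0,"dz":0.12,"rx":0,"ry":0,"rz":0,"grip":-1},{"dx":0,"dy":0,"dz":0.27,"rx":0,"ry":0,"rz":0,"grip":-1}]'
python3 -m creep '[{"dx":0,"dy":0,"dz":0.12,"rx":0,"ry":0,"rz":0,"grip":-1},{"dx":0,"dy":-0.12,"dz":0.2,"rx":0,"ry":0,"rz":0,"grip":-1},{"dx":0,"dy":-0.26,"dz":0.2,"rx":0,"ry":0,"rz":0,"grip":-1},{"dx":0,"dy":-0.4,"dz":0.2,"rx":0,"ry":0,"rz":0,"grip":-1},{"dx":0,"dy":-0.54,"dz":0.2,"rx":0,"ry":0,"rz":0,"grip":-1}]'
python3 -m creep '[{"dx":-0.03,"dy":-0.14,"dz":0,"rx":0,"ry":0,"rz":0,"grip":-1},{"dx":-0.06,"dy":-0.28,"dz":0,"rx":0,"ry":0,"rz":0,"grip":-1},{"dx":-0.1,"dy":-0.4,"dz":0,"rx":0,"ry":0,"rz":0,"grip":-1},{"dx":-0.13,"dy":-0.5,"dz":0,"rx":0,"ry":0,"rz":0,"grip":-1},{"dx":-0.13,"dy":-0.5,"dz":0,"rx":0,"ry":0,"rz":0,"grip":-1}]'
python3 - <<'E'
from h import *
from cell import get_image,get_calibration
t=get_image("top")[:,:,::-1].copy();c=get_calibration("top");s=get_image("scene")[:,:,::-1]
D={'r1':(685.2,-15.8,0,'r',92,92),'r2':(639.5,183.3,0,'r',122,122),'q':(554.7,384.4,0,'q',94,94),'o':(480.6,97.7,.017,'q',126,86)}
for n,d in D.items():
    px=proj([[d[0],d[1],50]],c)[0]
    p,i=fit(t,c,px,*d[3:],42,50,1);print(n,p.round(1),round(i,3))
cv2.imwrite("pics/top9.png",cv2.resize(t[100:340,100:500],(800,480),interpolation=2))
cv2.imwrite("pics/scene9.png",cv2.resize(s[150:350,150:470],(800,500),interpolation=2))
E
```

```text
clock: 23.15
eef_pos: [479.6, 97.5, 165.1]
tool_rot: [3.141, 0.003, 0.017]
force: [1.1, 0.7, -0.3]
width: 85.2
gripper_force: 0.0
clock: 23.78
eef_pos: [480.4, -119.8, 245.1]
tool_rot: [-3.141, -0.001, 0.018]
force: [0.3, -0.6, -0.5]
width: 85.5
gripper_force: 0.0
clock: 24.4
eef_pos: [426.4, -322.2, 245.0]
tool_rot: [3.139, 0.001, 0.011]
force: [-0.3, -0.1, -0.9]
width: 85.2
gripper_force: 0.0
r1 [ 6.80e+02 -1.67e+01  3.00e-01] 0.934
r2 [6.409e+02 1.847e+02 1.000e-01] 0.937
q [552.7 377.2   1.5] 0.917
o [480.2  97.7   0. ] 0.936
```

View pics/top9.png

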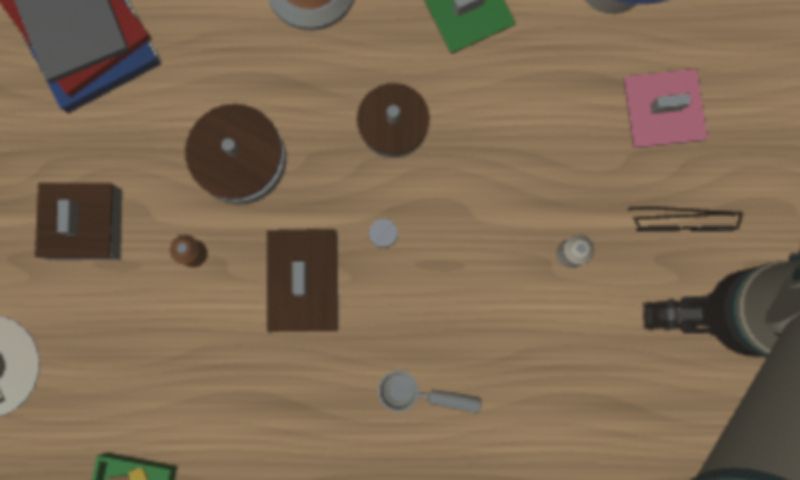

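View pics/scene9.png

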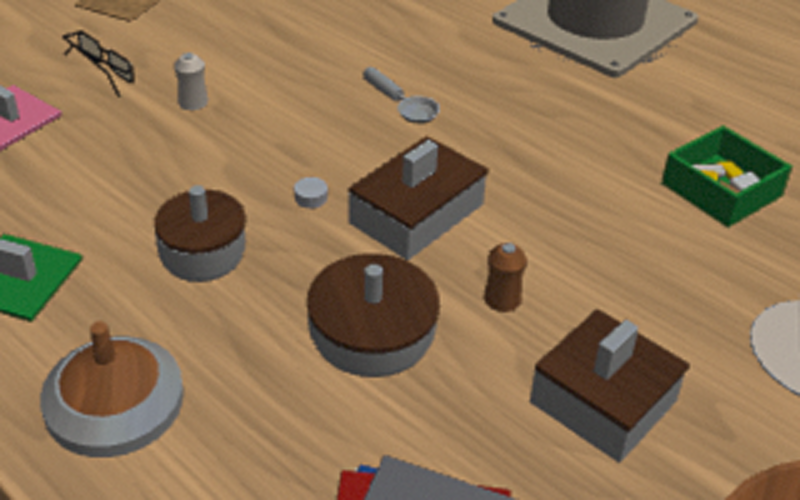

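The top view shows all four lids on their dishes: (394,120), (234,153), (78,221) and (302,280). The scene view shows each one level and flush on its rim. The spectacles at (685,218) were not touched. I'm handing in.

```bash
python3 -c "
from cell import ctrl;print(ctrl.finish_job())"
```

```text
the job is handed in; nothing more can be done
None
```

All four lids are on their matching dishes, flush on the rims in the final views, with the spectacles untouched, and I handed the job in at about 24.5 s of the 106 s allowed; no verdict came back.

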